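# Draw the pocket tester from its tight case and stand it in the rinse beaker

### The job

Pull the flat-headed tester straight up out of its tight foam cutout by its protruding head (small wiggles help it along), then lower it foot first into the white beaker and let go, so that it stands or leans there with its head sticking out. Do not drop it into the beaker, keep the beaker upright on the bench, and leave the round-headed meter in the case.

Things in the scene. Friction and masses are not known exactly. Their poses are not given: they have to be found in the camera images.
- tester_mid (a point): Tester to take: white, 155 mm long, about 0.1 kg. Round barrel, 22 mm diameter, 95 mm long, flat foot; on it a flat paddle head 60 mm tall, 40 mm wide, 18 mm thick. Stands upright in one cutout, head and 15 mm of barrel above the case. Point: on its axis half-way up, 77.5 mm above the foot, 47.5 mm below the head's centre. z foot to head, x across the 18 mm thickness, y along the width.
- round_mid (a point): Meter to leave in place: the same white barrel but a round mushroom head, 38 mm diameter and 25 mm tall; 120 mm long in all, upright in the other cutout, its top 40 mm above the case's top: mind it when carrying. Point: on its axis half-way up, 60 mm above its foot.
- case: Fixed open grey case of foam, 128 mm in x, 248 in y, 110 high. Two cutouts in its top at y +50 and -50 mm, 80 mm deep (floor 30 mm above the bench); either meter may be in either. Sprung foam pads squeeze the barrel along y, about 6 N each side: some 7 to 14 N to pull until raised 80 mm; 4 mm play either way in x. Origin: centre of its underside; z up.
- beaker: Loose white plastic beaker standing on the bench, 72 mm outside and 66 mm inside diameter, 95 mm high, 0.16 kg, floor 5 mm thick, open on top, small spout on one side. Origin: centre of its underside; z up.
Things that resemble listed ones, but are neither listed nor needed, are in the scene too. Leave any orange look-alike of the part that bears tester_mid alone. Leave any turquoise look-alike of the beaker alone.

How it is judged:
By the outcome, as a careful person would: the job done as asked, in the order asked, and still so for the second after the job is handed in, with the robot touching nothing.
It also fails if it takes over 51 s, if anything falls off the work surface, if the arm or the gripper's body presses on something with over 40 N, if the wrist force passes 120 N, or if a joint passes its speed limit or range.

### The arm

A 6-joint arm with a two-finger parallel gripper is mounted at the origin on the work surface. World frame = base frame: x ahead of the robot, y to its left, z up, the work surface at z = 0. Lengths are in mm, angles in degrees, forces in N, time in s.
With the tool pointing down it reaches from about 300 to 850 mm from the base axis. Payload 4.2 kg.
Tool frame: the origin (TCP) lies at the very end of the fingers, on their centre line; the grasp point (between the pads) lies 19 mm behind it (env.grip_point_offset is the distance from the TCP to the grasp point, in mm); z points along the fingers, y is the line along which they close (so a half turn about z gives the same grasp; the last joint's range is limited). The gripper opens to 91 mm and grips with 3 to 60 N. Pads are 32 mm wide; open, the fingers measure 118 mm over their backs; the gripper's body (76 mm by 178 mm) begins 60 mm behind the grasp point.
Start: joints at [-1.146, 18.312, 89.639, -0, 72.044, -1.146], TCP at [575.016, 0, 213.976] pointing down, gripper open.
Joint ranges: [-177.97, 177.97], [-48.28, 115.42], [12.27, 149.76], [-77.06, 257.06], [2.81, 150.46], [-146.56, 146.56]. Speed limits (degrees/s): [147.25, 147.25, 180, 180, 180, 180].

### API

Orientations are given as [roll, pitch, yaw] about the fixed x, y, z axes, in that order (R = Rz(yaw) Ry(pitch) Rx(roll)).
In Python, from workcell import env gives the robot as it stands. The module is installed in compiled form; this text tells all that it offers.
- The arm moves only by the tool arm_command, never from a script. Its argument "rows" is a list of rows, each an object with "delta_pos": the shift along the tool's x, y, z in mm, a list of three; "roll": the turn about the tool's z in units of 5 degrees (1.0 is 5 degrees); "jaw": the opening in per cent of the stroke, from 0 (shut) to 100 (fully open). A call has 1 to 20 rows; each row is the pose to reach, as a shift and turn from the pose commanded when the call began, along the tool's axes at that moment; what a row does not reach only later rows make up. A row lasts 1/12 s, in which the tool goes at most 41.7 mm and 7.16 degrees, less where a joint would pass 70% of its speed; a pose out of reach is approached as far as the arm can. A call with a gripper value outside its range is refused whole. The fingers move at their own pace and stop on an object; "squeeze" is the grip in N (left out, the last holds). Time passes only in rows, so rows that repeat a pose let the fingers close. It gives the time, the measured TCP pose, the force, the opening and the grip force at its end, in the units of the state.
- env.state(): the state, without advancing time (a new reading comes with each control period).
- env.grab_frame(name): name is "scene" or "side" or "wrist"; returns a dict with "img" (384x512x3 uint8, blue, green, red), "z_map" (384x512 float32, mm along the optical axis (not along the pixel's ray), 0 where there is no reading), "fov_y" (degrees; the focal length in pixels is half the picture's height over the tangent of half this angle, whatever the lens; pixels are square), "cx", "cy" (the principal point, pixels), "R" (3x3) and "t" (3): a world point X has camera coordinates R X + t; the wrist camera has in their place "T_tool_cam" (4x4, takes a point from camera to tool coordinates, whose origin is the TCP and whose axes are the flange's). Camera axes: x right, y down, z forward; pixel columns grow to the right and rows downward; lengths in mm; the calibration is good to about 2 mm. A picture is of the moment at which its call begins: read the wrist's pose just before it.
- env.job_done(): hands the job in; it is judged then, once.
The state is a dict: "time_s": time; "qpos": joint angles; "qvel": joint speeds; "effort": joint torques, N m; "ee_pos": TCP position; "ee_rot": TCP orientation; "force": force on the tool from outside, world axes, zero at the start; "torque": the same for the moment, N m; "gripper_width": finger opening in mm; "gripper_force": force on a finger pad.
Only numpy, scipy, OpenCV 4.12 (cv2) and the standard library are available. Lean on these libraries where they do the work, as an engineer would, in place of code of your own. Each camera call takes 0.05 s, during which the arm holds its last target. There are 200 camera calls.

## Working session

There is one attempt and no reset: what is moved stays moved. The work goes in short steps, Python scripts to look and compute and a tool call to move; the robot and the scene stay as the last step left them, time stands still between calls to the robot, and variables do not carry over. Pictures are saved under pics/ and viewed, at most 10 in all, crops included, and the job is handed in when it is done.

Besides the shell and the picture viewer there is one more tool, called after ">>>" by a JSON object that holds its "api" and its "payload". arm_command: Moves the arm, as the interface text tells. Its arguments: {"type":"object","properties":{"rows":{"type":"array"},"squeeze":{"type":"number"}},"required":["rows"]}

```bash
mkdir -p pics
cat > h.py <<'E'
import numpy as np,cv2
from workcell import env
from scipy.spatial.transform import Rotation as Ro
def pts(f,T=None):
    h,w=f["z_map"].shape; fl=h/2/np.tan(np.radians(f["fov_y"])/2)
    v,u=np.mgrid[:h,:w]; z=f["z_map"]
    c=np.stack([(u-f["cx"])/fl*z,(v-f["cy"])/fl*z,z],-1)
    if T is not None: P=c@T[:3,:3].T+T[:3,3]
    else: P=(c-np.array(f["t"]))@np.array(f["R"])
    P[z==0]=np.nan
    return P
def wrist():
    s=env.state(); f=env.grab_frame("wrist"); T=np.eye(4)
    T[:3,:3]=Ro.from_euler('xyz',s["ee_rot"],degrees=True).as_matrix();T[:3,3]=s["ee_pos"]
    return f,pts(f,T@np.array(f["T_tool_cam"]))
E
python3 - <<'E'
from h import *
print(env.state())
for n in("scene","side"):
    f=env.grab_frame(n); np.save(n+".npy",pts(f)); cv2.imwrite(f"pics/{n}.png",f["img"])
E
```

```text
{'time_s': 0.0, 'qpos': array([-1.14742903e+00,  1.83513550e+01,  8.97060385e+01, -5.16141863e-04,
        7.20439147e+01, -1.14571848e+00]), 'qvel': array([ 0.02095615,  0.04083829, -0.04352798, -0.00088489,  0.07619994,
        0.07482185]), 'effort': array([-5.01459035e-04, -4.12465632e+01, -2.31973493e+01,  7.28826877e-02,
        4.58198413e-02, -1.41870069e-04]), 'ee_pos': array([ 5.74495880e+02, -7.20149059e-03,  2.13125642e+02]), 'ee_rot': array([-1.79898702e+02, -1.53505840e-03,  8.99984477e+01]), 'force': array([-0.82985448, -0.32642843,  0.11329834]), 'torque': array([-0.01051142, -0.03292432, -0.00311422]), 'gripper_force': 0.0, 'gripper_width': 90.92650209636146}
```

View pics/scene.png

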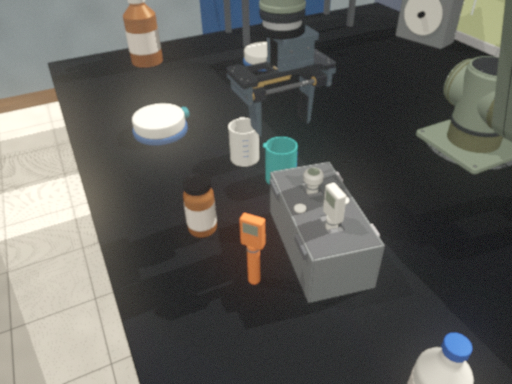

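View pics/side.png

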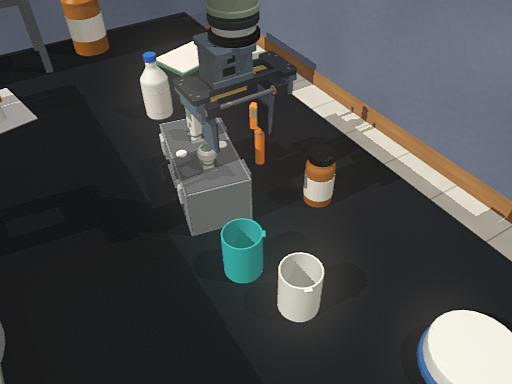

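The scene view shows the tester head at about (335,203), the round meter at (313,180) and the white beaker at (243,141). The side view shows the beaker at (300,287), and the turquoise and orange decoys are easy to tell apart in both. Next I measure these points.

Run:
```python
from h import *
S=np.load("scene.npy");D=np.load("side.npy")
np.set_printoptions(precision=0,suppress=True)
for n,P,uv in (("sc",S,[(334,195),(334,203),(338,210),(313,173),(243,150),(243,125),(243,155),(281,165),(252,230)]),("si",D,[(196,128),(207,152),(300,262),(300,300),(300,260),(283,265),(321,265)])):
    for u,v in uv: print(n,u,v,P[v,u])
def box(P,l,h,n):
    m=((P>l)&(P<h)).all(-1); q=P[m]; print(n,len(q),q.min(0),q.max(0),np.median(q,0)) if len(q) else print(n,0)
for P,i in((S,"scene"),(D,"side")):
    img=cv2.imread(f"pics/{i}.png").astype(int); w=(img.min(-1)>120)&(img.max(-1)-img.min(-1)<50)
    Q=P.copy();Q[~w]=np.nan
    bx=(slice(118,165),slice(228,261)) if i=="scene" else (slice(250,322),slice(275,326))
    q=Q[bx].reshape(-1,3); q=q[~np.isnan(q[:,0])]; print(i,"beaker pct",np.percentile(q,[1,50,99],axis=0))
    t=q[(q[:,2]>85)&(q[:,2]<100)]; print(" rim",len(t),t.min(0),t.max(0),[np.array(cv2.minEnclosingCircle(t[:,:2].astype(np.float32))[0])])
    bx=(slice(180,225),slice(320,352)) if i=="scene" else (slice(105,140),slice(184,212))
    q=P[bx].reshape(-1,3); t=q[(q[:,2]>130)&(q[:,2]<190)]; print(" head",len(t),t.min(0),t.max(0),cv2.minAreaRect(t[:,:2].astype(np.float32)))
    q=P.reshape(-1,3); t=q[(abs(q[:,2]-110)<4)&(q[:,0]>300)&(q[:,0]<800)&(abs(q[:,1])<400)]; print(" top",cv2.minAreaRect(t[:,:2].astype(np.float32)),np.median(t,0))
```

```text
sc 334 195 [576. 189. 183.]
sc 334 203 [578. 194. 170.]
sc 338 210 [574. 202. 159.]
sc 313 173 [551.  88. 151.]
sc 243 150 [ 575. -183.   46.]
sc 243 125 [ 548. -241.   78.]
sc 243 155 [ 575. -184.   31.]
sc 281 165 [536. -62.  67.]
sc 252 230 [712. 161. 139.]
si 196 128 [565. 160. 144.]
si 207 152 [545.  70. 149.]
si 300 262 [ 580. -187.   71.]
si 300 300 [ 540. -242.   63.]
si 300 260 [ 579. -187.   77.]
si 283 265 [ 548. -183.   81.]
si 321 265 [ 594. -223.   93.]
scene beaker pct [[ 524. -380.    1.]
 [ 567. -188.   62.]
 [ 595. -174.   97.]]
 rim 228 [ 533. -248.   85.] [ 595. -173.   98.] [array([ 561., -211.])]
 head 690 [538. 100. 130.] [579. 204. 188.] ((561.2899169921875, 150.38734436035156), (109.1463623046875, 24.22949981689453), 77.51927185058594)
 top ((640.2839965820312, 117.12635040283203), (251.27813720703125, 309.39239501953125), 79.09387969970703) [576. 171. 111.]
side beaker pct [[ 524. -249.    1.]
 [ 558. -218.   58.]
 [ 594. -179.   96.]]
 rim 516 [ 524. -253.   85.] [ 596. -177.   97.] [array([ 561., -216.])]
 head 220 [558. 158. 131.] [576. 199. 179.] ((561.7999267578125, 177.2506866455078), (16.599163055419922, 40.870059967041016), 23.609439849853516)
 top ((640.7950439453125, 108.03691101074219), (251.610107421875, 313.19232177734375), 75.26046752929688) [542.  86. 109.]
```

>>> {"api": "arm_command", "payload": {"rows": [{"delta_pos": [30, -2, -15], "roll": 0.5, "jaw": 100}, {"delta_pos": [65, -4, -35], "roll": 1, "jaw": 100}, {"delta_pos": [100, -5, -50], "roll": 1.5, "jaw": 100}, {"delta_pos": [140, -6, -60], "roll": 2, "jaw": 100}, {"delta_pos": [175, -8, -65], "roll": 2.5, "jaw": 100}, {"delta_pos": [181, -8, -66], "roll": 2.5, "jaw": 100}, {"delta_pos": [181, -8, -66], "roll": 2.5, "jaw": 100}, {"delta_pos": [181, -8, -66], "roll": 2.5, "jaw": 100}, {"delta_pos": [181, -8, -66], "roll": 2.5, "jaw": 100}]}}

```text
time_s: 0.85
ee_pos: [566.8, 179.6, 279.3]
ee_rot: [-179.9, 0.1, 77.5]
force: [0.0, -0.2, -0.1]
gripper_width: 91.4
gripper_force: 0.0
```

Run:
```python
from h import *
np.set_printoptions(precision=1,suppress=True)
f,P=wrist(); s=env.state(); print(s["ee_pos"],s["ee_rot"])
cv2.imwrite("pics/w1.png",f["img"]); np.save("w1.npy",P)
q=P.reshape(-1,3)
m=(abs(P[...,2]-184)<5)&(np.hypot(P[...,0]-567,P[...,1]-181)<40); t=P[m]
print(len(t),cv2.minAreaRect(t[:,:2].astype(np.float32)),t.min(0),t.max(0))
m=(P[...,2]>145)&(P[...,2]<155)&(np.hypot(P[...,0]-547,P[...,1]-82)<40); t=P[m]
print(len(t),t.min(0) if len(t) else 0,t.max(0) if len(t) else 0)
```

```text
[566.9 179.5 279.4] [-179.9    0.1   77.4]
817 ((569.3113403320312, 181.35345458984375), (39.786739349365234, 19.536476135253906), 88.48823547363281) [559.4 161.5 179. ] [579.4 201.3 186.4]
684 [530.8  68.3 145. ] [567.4 101.7 152.7]
```

View pics/w1.png

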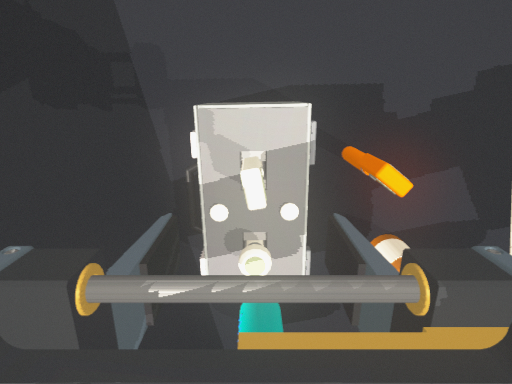

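The case is square in the picture, which confirms its yaw of about -12.5°. The flat head at (253,185) is turned about 11° from it, so its width lies nearly along world y. Next I correct for that, descend and grip.

>>> {"api": "arm_command", "payload": {"rows": [{"delta_pos": [2.3, 2, 25], "roll": -1.1, "jaw": 100}, {"delta_pos": [2.3, 2, 50], "roll": -2.2, "jaw": 100}, {"delta_pos": [2.3, 2, 75], "roll": -2.2, "jaw": 100}, {"delta_pos": [2.3, 2, 100], "roll": -2.2, "jaw": 100}, {"delta_pos": [2.3, 2, 120], "roll": -2.2, "jaw": 100}, {"delta_pos": [2.3, 2, 132], "roll": -2.2, "jaw": 100}, {"delta_pos": [2.3, 2, 138], "roll": -2.2, "jaw": 100}, {"delta_pos": [2.3, 2, 138], "roll": -2.2, "jaw": 100}, {"delta_pos": [2.3, 2, 138], "roll": -2.2, "jaw": 40}, {"delta_pos": [2.3, 2, 138], "roll": -2.2, "jaw": 30}, {"delta_pos": [2.3, 2, 138], "roll": -2.2, "jaw": 25}, {"delta_pos": [2.3, 2, 138], "roll": -2.2, "jaw": 10}, {"delta_pos": [2.3, 2, 138], "roll": -2.2, "jaw": 0}, {"delta_pos": [2.3, 2, 138], "roll": -2.2, "jaw": 0}, {"delta_pos": [2.3, 2, 138], "roll": -2.2, "jaw": 0}, {"delta_pos": [2.3, 2, 138], "roll": -2.2, "jaw": 0}], "squeeze": 40}}

```text
time_s: 2.23
ee_pos: [569.5, 182.9, 142.1]
ee_rot: [180.0, -0.0, 88.5]
force: [0.6, 0.8, -0.8]
gripper_width: 41.0
gripper_force: 0.0
```

>>> {"api": "arm_command", "payload": {"rows": [{"delta_pos": [0, 0, 0], "roll": 0, "jaw": 0}, {"delta_pos": [0, 0, 0], "roll": 0, "jaw": 0}, {"delta_pos": [0, 0, 0], "roll": 0, "jaw": 0}, {"delta_pos": [0, 0, 0], "roll": 0, "jaw": 0}, {"delta_pos": [0, 0, 0], "roll": 0, "jaw": 0}, {"delta_pos": [0, 0, 0], "roll": 0, "jaw": 0}, {"delta_pos": [0, 0, 0], "roll": 0, "jaw": 0}, {"delta_pos": [0, 0, 0], "roll": 0, "jaw": 0}]}}

```text
time_s: 2.9
ee_pos: [569.0, 182.8, 141.9]
ee_rot: [-179.9, 0.0, 88.5]
force: [-2.3, -0.6, 1.5]
gripper_width: 17.5
gripper_force: 40.0
```

>>> {"api": "arm_command", "payload": {"rows": [{"delta_pos": [0, 0, -2], "roll": 0.3, "jaw": 0}, {"delta_pos": [0, 0, -4], "roll": 0.5, "jaw": 0}, {"delta_pos": [0, 0, -6], "roll": 0.3, "jaw": 0}, {"delta_pos": [0, 0, -8], "roll": 0, "jaw": 0}, {"delta_pos": [0, 0, -11], "roll": -0.3, "jaw": 0}, {"delta_pos": [0, 0, -14], "roll": -0.5, "jaw": 0}, {"delta_pos": [0, 0, -17], "roll": -0.3, "jaw": 0}, {"delta_pos": [0, 0, -20], "roll": 0, "jaw": 0}, {"delta_pos": [0, 0, -23], "roll": 0.3, "jaw": 0}, {"delta_pos": [0, 0, -26], "roll": 0.5, "jaw": 0}, {"delta_pos": [0, 0, -29], "roll": 0.3, "jaw": 0}, {"delta_pos": [0, 0, -32], "roll": 0, "jaw": 0}, {"delta_pos": [0, 0, -35], "roll": 0, "jaw": 0}], "squeeze": 50}}

```text
time_s: 3.98
ee_pos: [569.3, 182.7, 177.1]
ee_rot: [-180.0, 0.0, 88.6]
force: [0.9, -0.8, -8.8]
gripper_width: 17.8
gripper_force: 50.0
```

>>> {"api": "arm_command", "payload": {"rows": [{"delta_pos": [0, 0, -3], "roll": -0.3, "jaw": 0}, {"delta_pos": [0, 0, -7], "roll": -0.5, "jaw": 0}, {"delta_pos": [0, 0, -11], "roll": -0.3, "jaw": 0}, {"delta_pos": [0, 0, -15], "roll": 0, "jaw": 0}, {"delta_pos": [0, 0, -19], "roll": 0.3, "jaw": 0}, {"delta_pos": [0, 0, -23], "roll": 0.5, "jaw": 0}, {"delta_pos": [0, 0, -27], "roll": 0.3, "jaw": 0}, {"delta_pos": [0, 0, -31], "roll": 0, "jaw": 0}, {"delta_pos": [0, 0, -35], "roll": 0, "jaw": 0}, {"delta_pos": [0, 0, -39], "roll": 0, "jaw": 0}, {"delta_pos": [0, 0, -44], "roll": 0, "jaw": 0}, {"delta_pos": [0, 0, -50], "roll": 0, "jaw": 0}, {"delta_pos": [0, 0, -60], "roll": 0, "jaw": 0}, {"delta_pos": [0, 0, -75], "roll": 0, "jaw": 0}, {"delta_pos": [0, 0, -90], "roll": 0, "jaw": 0}, {"delta_pos": [0, 0, -105], "roll": 0, "jaw": 0}, {"delta_pos": [0, 0, -115], "roll": 0, "jaw": 0}, {"delta_pos": [0, 0, -120], "roll": 0, "jaw": 0}, {"delta_pos": [0, 0, -120], "roll": 0, "jaw": 0}, {"delta_pos": [0, 0, -120], "roll": 0, "jaw": 0}]}}

```text
time_s: 5.65
ee_pos: [569.4, 182.8, 297.1]
ee_rot: [180.0, -0.0, 88.5]
force: [-0.1, 0.2, -1.4]
gripper_width: 17.8
gripper_force: 50.0
```

Run:
```python
from h import *
np.set_printoptions(precision=1,suppress=True)
s=env.state(); print(s["ee_pos"],s["ee_rot"],s["gripper_width"])
f=env.grab_frame("side");P=pts(f);g=env.grab_frame("scene");Q=pts(g)
cv2.imwrite("pics/c1.png",np.hstack([cv2.resize(f["img"][60:340,120:360],(400,467)),cv2.resize(g["img"][60:290,200:400],(400,460))[:467] if 0 else cv2.resize(g["img"][60:290,200:400],(400,467))]))
for n,A in(("si",P),("sc",Q)):
    m=(np.hypot(A[...,0]-569,A[...,1]-182)<45)&(A[...,2]>155)&(A[...,2]<262); t=A[m]
    for z in range(155,262,15):
        r=t[abs(t[:,2]-z)<4]
        if len(r): print(n,z,len(r),r[:,:2].min(0),r[:,:2].max(0))
```

```text
[569.4 182.8 297.1] [180.   -0.   88.5] 17.790505218442643
si 185 18 [559.4 170.7] [577.2 183.9]
si 200 39 [559.3 169.6] [578.8 185.6]
si 215 40 [558.2 167.4] [578.7 187. ]
si 230 43 [558.9 169.6] [578.7 185.8]
si 245 40 [558.6 168.1] [577.8 187.1]
si 260 31 [559.  168.4] [577.1 185.6]
sc 185 16 [560.7 177.1] [578.6 193.1]
sc 200 54 [558.9 177.7] [579.9 193.9]
sc 215 55 [560.  178.9] [579.8 193.4]
sc 230 56 [559.  176.3] [580.1 193.4]
sc 245 62 [559.7 175.3] [580.4 194. ]
sc 260 46 [563.3 177.5] [579.4 193.5]
```

View pics/c1.png

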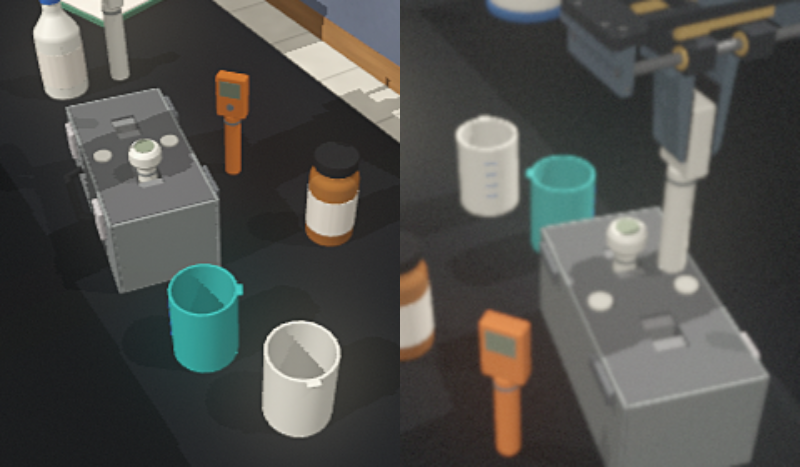

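The tester is out and hanging vertically, with its axis at about (569,181.5) and its foot at z≈185. The beaker at left-crop (300,380) has not moved, and the round meter is still in its cutout. Next I carry the tester over the beaker.

>>> {"api": "arm_command", "payload": {"rows": [{"delta_pos": [-10, 0, 0], "roll": 0, "jaw": 0}, {"delta_pos": [-30, 0, 0], "roll": 0, "jaw": 0}, {"delta_pos": [-55, 0, 0], "roll": 0, "jaw": 0}, {"delta_pos": [-85, 0, 0], "roll": 0, "jaw": 0}, {"delta_pos": [-115, 0, 0], "roll": 0, "jaw": 0}, {"delta_pos": [-145, 0, 0], "roll": 0, "jaw": 0}, {"delta_pos": [-175, 0, 0], "roll": 0, "jaw": 0}, {"delta_pos": [-205, 0, 0], "roll": 0, "jaw": 0}, {"delta_pos": [-235, 0, 0], "roll": 0, "jaw": 0}, {"delta_pos": [-265, 0, 0], "roll": 0, "jaw": 0}, {"delta_pos": [-295, 0, 0], "roll": 0, "jaw": 0}, {"delta_pos": [-325, 0, 0], "roll": 0, "jaw": 0}, {"delta_pos": [-352, 1, 0], "roll": 0, "jaw": 0}, {"delta_pos": [-375, 1, 0], "roll": 0, "jaw": 0}, {"delta_pos": [-388, 1, 0], "roll": 0, "jaw": 0}, {"delta_pos": [-395, 1, 0], "roll": 0, "jaw": 0}, {"delta_pos": [-395, 1, 0], "roll": 0, "jaw": 0}, {"delta_pos": [-395, 1, 0], "roll": 0, "jaw": 0}, {"delta_pos": [-395, 1, 0], "roll": 0, "jaw": 0}]}}

```text
time_s: 7.33
ee_pos: [560.1, -210.9, 297.0]
ee_rot: [-180.0, -0.0, 88.6]
force: [0.6, -0.4, -1.8]
gripper_width: 17.9
gripper_force: 50.0
```

Run:
```python
from h import *
np.set_printoptions(precision=1,suppress=True)
s=env.state(); print(s["ee_pos"],s["ee_rot"],s["gripper_width"])
f=env.grab_frame("side");P=pts(f);g=env.grab_frame("scene");Q=pts(g)
cv2.imwrite("pics/c2.png",np.hstack([cv2.resize(f["img"][100:340,180:420],(400,400)),cv2.resize(g["img"][0:200,150:350],(400,400))]))
for n,A in(("si",P),("sc",Q)):
    B=(np.hypot(A[...,0]-560,A[...,1]+213)<50)
    for z in (190,205,220,240): 
        r=A[B&(abs(A[...,2]-z)<5)]
        if len(r): print(n,z,len(r),r[:,:2].min(0),r[:,:2].max(0))
    r=A[B&(abs(A[...,2]-94)<3)]; print(n,"rim",len(r),r[:,:2].min(0),r[:,:2].max(0))
    r=A[B&(A[...,2]>20)&(A[...,2]<92)]; o=np.linalg.lstsq(np.c_[2*r[:,:2],np.ones(len(r))],(r[:,:2]**2).sum(1),rcond=None)[0]; print(o[:2])
```

```text
[ 560.1 -210.9  297. ] [-180.    -0.    88.6] 17.922968391919408
si 190 66 [ 549.3 -223.8] [ 567.7 -207. ]
si 205 78 [ 548.9 -223.3] [ 568.7 -206.5]
si 220 80 [ 548.9 -223.6] [ 569.  -205.3]
si 240 87 [ 548.9 -223.4] [ 569.  -206.2]
si rim 335 [ 523.6 -253. ] [ 596.1 -177.9]
[ 559.1 -214.1]
sc 190 32 [ 552.1 -216.9] [ 570.9 -198.5]
sc 205 42 [ 549.7 -212.9] [ 571.4 -198.2]
sc 220 43 [ 550.  -211.6] [ 571.4 -197.8]
sc 240 40 [ 551.9 -214.8] [ 571.7 -198.9]
sc rim 135 [ 524.2 -252.1] [ 595.4 -173.1]
[ 559.8 -210.9]
```

View pics/c2.png

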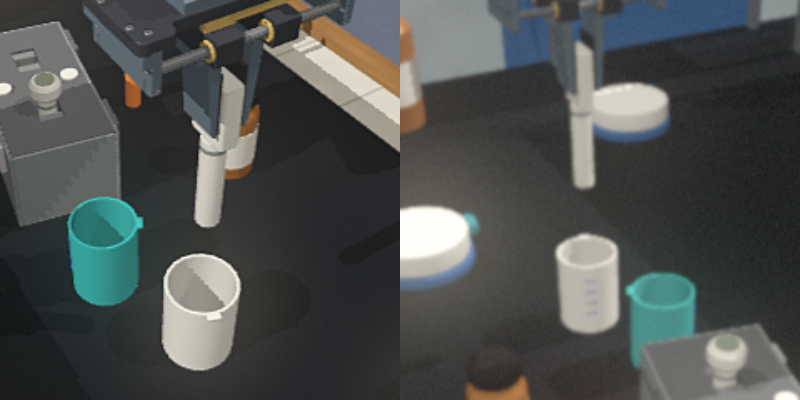

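The tester hangs centred over the beaker, within about 2 mm, with its barrel foot at left-crop (208,222) and the beaker rim at (200,285). Next I lower it.

>>> {"api": "arm_command", "payload": {"rows": [{"delta_pos": [-1, 0, 15], "roll": 0, "jaw": 0}, {"delta_pos": [-1, 0, 35], "roll": 0, "jaw": 0}, {"delta_pos": [-1, 0, 55], "roll": 0, "jaw": 0}, {"delta_pos": [-1, 0, 70], "roll": 0, "jaw": 0}, {"delta_pos": [-1, 0, 82], "roll": 0, "jaw": 0}, {"delta_pos": [-1, 0, 94], "roll": 0, "jaw": 0}, {"delta_pos": [-1, 0, 106], "roll": 0, "jaw": 0}, {"delta_pos": [-1, 0, 118], "roll": 0, "jaw": 0}, {"delta_pos": [-1, 0, 130], "roll": 0, "jaw": 0}, {"delta_pos": [-1, 0, 142], "roll": 0, "jaw": 0}, {"delta_pos": [-1, 0, 152], "roll": 0, "jaw": 0}, {"delta_pos": [-1, 0, 160], "roll": 0, "jaw": 0}, {"delta_pos": [-1, 0, 166], "roll": 0, "jaw": 0}, {"delta_pos": [-1, 0, 171], "roll": 0, "jaw": 0}, {"delta_pos": [-1, 0, 174], "roll": 0, "jaw": 0}, {"delta_pos": [-1, 0, 176], "roll": 0, "jaw": 0}, {"delta_pos": [-1, 0, 177], "roll": 0, "jaw": 0}, {"delta_pos": [-1, 0, 177], "roll": 0, "jaw": 0}, {"delta_pos": [-1, 0, 177], "roll": 0, "jaw": 0}], "squeeze": 30}}

```text
time_s: 9.02
ee_pos: [560.3, -213.2, 120.3]
ee_rot: [180.0, 0.0, 88.5]
force: [1.3, -0.5, -0.2]
gripper_width: 18.1
gripper_force: 30.0
```

>>> {"api": "arm_command", "payload": {"rows": [{"delta_pos": [0, 0, 0.5], "roll": 0, "jaw": 0}, {"delta_pos": [0, 0, 1], "roll": 0, "jaw": 0}, {"delta_pos": [0, 0, 1.5], "roll": 0, "jaw": 0}, {"delta_pos": [0, 0, 1.5], "roll": 0, "jaw": 0}, {"delta_pos": [0, 0, 1.5], "roll": 0, "jaw": 0}]}}

```text
time_s: 9.43
ee_pos: [560.1, -213.1, 118.5]
ee_rot: [180.0, 0.0, 88.5]
force: [-0.1, 0.1, -0.8]
gripper_width: 18.2
gripper_force: 30.0
```

>>> {"api": "arm_command", "payload": {"rows": [{"delta_pos": [0, 0, 0.5], "roll": 0, "jaw": 0}, {"delta_pos": [0, 0, 1], "roll": 0, "jaw": 0}, {"delta_pos": [0, 0, 1.5], "roll": 0, "jaw": 0}, {"delta_pos": [0, 0, 1.5], "roll": 0, "jaw": 0}, {"delta_pos": [0, 0, 1.5], "roll": 0, "jaw": 0}]}}

```text
time_s: 9.85
ee_pos: [560.1, -213.1, 116.9]
ee_rot: [180.0, -0.0, 88.5]
force: [0.1, -0.6, -0.5]
gripper_width: 17.9
gripper_force: 30.0
```

>>> {"api": "arm_command", "payload": {"rows": [{"delta_pos": [0, 0, 0.5], "roll": 0, "jaw": 0}, {"delta_pos": [0, 0, 1], "roll": 0, "jaw": 0}, {"delta_pos": [0, 0, 1], "roll": 0, "jaw": 0}, {"delta_pos": [0, 0, 1], "roll": 0, "jaw": 0}], "squeeze": 20}}

```text
time_s: 10.18
ee_pos: [560.1, -213.1, 116.9]
ee_rot: [180.0, 0.0, 88.5]
force: [-1.3, 1.1, 5.6]
gripper_width: 17.5
gripper_force: 20.0
```

The foot is on the beaker floor. Next I release it gently.

>>> {"api": "arm_command", "payload": {"rows": [{"delta_pos": [0, 0, -0.6], "roll": 0, "jaw": 0}, {"delta_pos": [0, 0, -0.6], "roll": 0, "jaw": 0}, {"delta_pos": [0, 0, -0.6], "roll": 0, "jaw": 20}, {"delta_pos": [0, 0, -0.6], "roll": 0, "jaw": 22}, {"delta_pos": [0, 0, -0.6], "roll": 0, "jaw": 24}, {"delta_pos": [0, 0, -0.6], "roll": 0, "jaw": 28}, {"delta_pos": [0, 0, -0.6], "roll": 0, "jaw": 32}, {"delta_pos": [0, 0, -0.6], "roll": 0, "jaw": 40}, {"delta_pos": [0, 0, -0.6], "roll": 0, "jaw": 50}, {"delta_pos": [0, 0, -0.6], "roll": 0, "jaw": 70}, {"delta_pos": [0, 0, -0.6], "roll": 0, "jaw": 90}, {"delta_pos": [0, 0, -0.6], "roll": 0, "jaw": 100}, {"delta_pos": [0, 0, -0.6], "roll": 0, "jaw": 100}, {"delta_pos": [0, 0, -0.6], "roll": 0, "jaw": 100}, {"delta_pos": [0, 0, -0.6], "roll": 0, "jaw": 100}, {"delta_pos": [0, 0, -0.6], "roll": 0, "jaw": 100}, {"delta_pos": [0, 0, -0.6], "roll": 0, "jaw": 100}, {"delta_pos": [0, 0, -0.6], "roll": 0, "jaw": 100}]}}

```text
time_s: 11.68
ee_pos: [560.1, -213.1, 116.6]
ee_rot: [180.0, 0.0, 88.5]
force: [-0.1, -0.1, -0.6]
gripper_width: 91.4
gripper_force: 0.0
```

Run:
```python
from h import *
f=env.grab_frame("side");g=env.grab_frame("scene")
cv2.imwrite("pics/c3.png",np.hstack([cv2.resize(f["img"][100:340,180:420],(400,400)),cv2.resize(g["img"][0:200,150:350],(400,400))]))
```

```text
(no output)
```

View pics/c3.png

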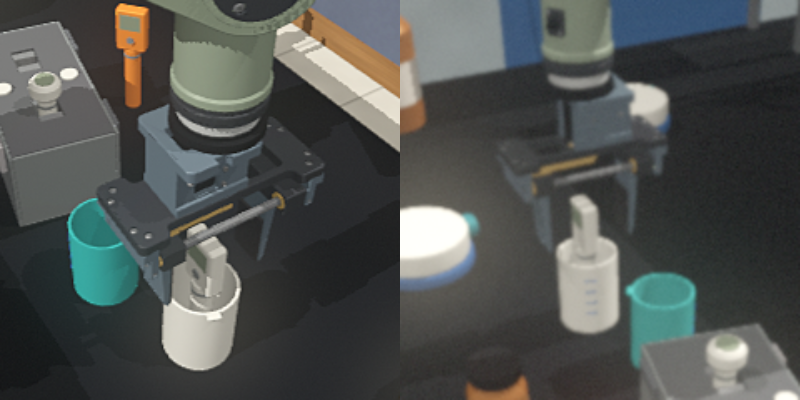

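The gripper is open and the tester stands or leans slightly in the beaker, with its head at left-crop (207,262) clear of the fingers. Next I retreat straight up.

>>> {"api": "arm_command", "payload": {"rows": [{"delta_pos": [0, 0, -5], "roll": 0, "jaw": 100}, {"delta_pos": [0, 0, -12], "roll": 0, "jaw": 100}, {"delta_pos": [0, 0, -22], "roll": 0, "jaw": 100}, {"delta_pos": [0, 0, -34], "roll": 0, "jaw": 100}, {"delta_pos": [0, 0, -48], "roll": 0, "jaw": 100}, {"delta_pos": [0, 0, -64], "roll": 0, "jaw": 100}, {"delta_pos": [0, 0, -84], "roll": 0, "jaw": 100}, {"delta_pos": [0, 0, -104], "roll": 0, "jaw": 100}, {"delta_pos": [0, 0, -124], "roll": 0, "jaw": 100}, {"delta_pos": [0, 0, -144], "roll": 0, "jaw": 100}, {"delta_pos": [0, 0, -160], "roll": 0, "jaw": 100}, {"delta_pos": [0, 0, -170], "roll": 0, "jaw": 100}, {"delta_pos": [0, 0, -170], "roll": 0, "jaw": 100}, {"delta_pos": [0, 0, -170], "roll": 0, "jaw": 100}, {"delta_pos": [0, 0, -170], "roll": 0, "jaw": 100}]}}

```text
time_s: 13.03
ee_pos: [559.6, -212.9, 285.6]
ee_rot: [-179.9, -0.0, 88.5]
force: [-0.1, -0.3, -0.4]
gripper_width: 91.1
gripper_force: 0.0
```

Run:
```python
from h import *
f=env.grab_frame("side");g=env.grab_frame("scene")
cv2.imwrite("pics/c4.png",np.hstack([cv2.resize(f["img"][100:340,180:420],(400,400)),cv2.resize(g["img"][0:200,150:350],(400,400))]))
```

```text
(no output)
```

View pics/c4.png

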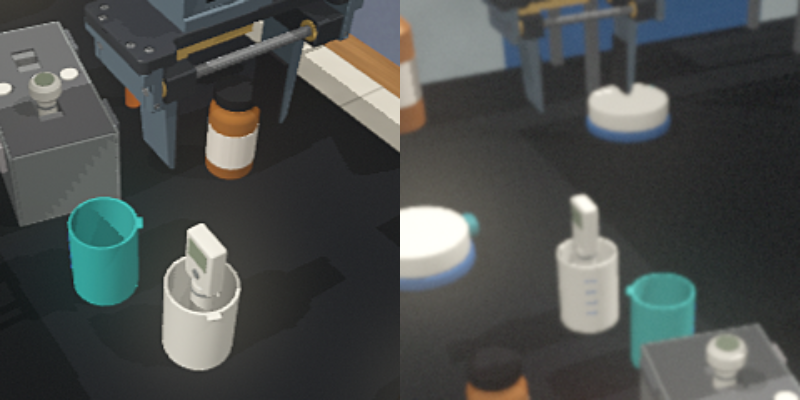

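The tester is in the upright beaker with its head out at left-crop (207,260). The gripper is clear, and the round meter is still in the case.

```bash
python3 -c "
from workcell import env
print(env.job_done())"
```

```text
the job is handed in; nothing more can be done
None
```

The tester is in the white beaker, foot down and head sticking out; the beaker is upright, the round meter is still in its case, and the job was handed in at about 13 s (limit 51 s).

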